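# Pin the swing arm of the board clamp

### The job

The swing arm of the board clamp is home in its fork but not yet locked. Take the long pin (the one with the tall grip) out of the pin rack and lower it, without letting it drop, through the eye in the fork until its collar sits flat on top, then let go. Leave the short pin standing in the rack.

Things in the scene. Friction and masses are not known exactly. Their poses are not given: they have to be found in the camera images.
- lock_pin: Long steel pin, upright in either rack hole, about 0.15 kg. Upwards: shank 12 mm thick and 60 mm long (last 12 mm taper to 6 mm), collar 40 mm wide and 6 mm thick, ridged cylindrical grip 24 mm wide and 50 mm tall. Origin: centre of the collar's underside, which rests on the rack; z points up the pin to the grip, the tip is 60 mm below the origin.
- short_pin: Short steel pin in the other rack hole, to be left there: same shank thickness and collar as the long pin, but a shank only 24 mm long and a grip only 22 mm tall. Origin: centre of the collar's underside; z points up.
- rack: Pin rack, fixed: dark steel plate 60 x 170 x 8 mm on two end legs, open at the sides, top 75 mm above the bench; two vertical through holes 18 mm wide at y = +50 and -50 mm. Origin: centre of its underside, on the bench; y runs along its length.
- clamp: Board clamp, fixed: grey base plate 100 x 220 x 10 mm with a green circuit board under a flat aluminium arm. The arm runs along y from a bolted post (y = +88 mm) to the dark steel fork with the eye (y = -70 mm). Origin: centre of its underside, on the bench. Nothing on it moves.
- clamp_eye (a point): Centre of the eye's mouth, at the fork's top, 82 mm above the bench; z points up along the hole. Three aligned square plates (fork, arm end, fork), each 52 mm wide and 8 mm thick with 4 mm gaps, have a vertical through hole 28 mm wide, bevelled 3 mm at the top; the stack is 32 mm deep with 40 mm of free air below. Nothing on the clamp stands higher than the fork.
Things that resemble listed ones, but are neither listed nor needed, are in the scene too. Of the things shaped like the short_pin, the steel one is meant. What is shaped like the lock_pin but blue is not meant.

How it is judged:
At the end, for the whole second after the job is handed in: The long pin stands in the eye, within 12 mm of its centre, its collar within 5 mm of the fork's top, upright within 7 degrees, at rest; the short pin still stands in the rack, within 20 mm of where it stood (horizontal distance between lock_pin and clamp_eye below 0.012 m and z of lock_pin in the frame of clamp_eye between -0.005 and 0.005 m and angle between lock_pin's own z axis and vertical below 0.12 rad and linear speed of lock_pin below 0.02 m/s and distance of short_pin from where it was at the start of the episode below 0.02 m and angle between short_pin's own z axis and vertical below 0.2 rad); the robot touches nothing.
It fails at once if the short pin is taken out of the rack (lifted or shifted by more than 30 mm) (distance of short_pin from where it was at the start of the episode above 0.03 m).
It fails at once if the long pin falls through the eye (faster than 0.7 m/s there, a free fall of 25 mm) (horizontal distance between lock_pin and clamp_eye below 0.03 m and z of lock_pin in the frame of clamp_eye below 0.06 m and linear speed of lock_pin above 0.7 m/s).
It also fails if it takes over 38 s, if anything falls off the work surface, if the arm or the gripper's body presses on something with over 40 N, if the wrist force passes 120 N, or if a joint passes its speed limit or range.

### The arm

A 6-joint arm with a two-finger parallel gripper is mounted at the origin on a cart in front of the work surface, level with it; the furniture and walls round the work are solid. World frame = base frame: x ahead of the robot, y to its left, z up, the work surface at z = 0. Lengths are in m, angles in rad, forces in N, time in s.
With the tool pointing down it reaches from about 0.35 to 0.975 m from the base axis. Payload 17.4 kg.
Tool frame: the origin (TCP) lies on the centre line of the jaws, within the pads' length; the fingertips stand 11 mm ahead of it and the grasp point (between the pads) lies 8 mm behind it (env.nose_length is the distance from the TCP to the fingertips, in m); z points along the fingers, y is the line along which they close (so a half turn about z gives the same grasp; the last joint's range is limited). The gripper opens to 85 mm and grips with 20 to 120 N. Pads are 22 mm wide; open, the fingers measure 114 mm over their backs; the gripper's body (76 mm by 85 mm) begins 54 mm behind the grasp point. The pads swing forward as they close: fully open they stand 13 mm farther back than shut.
Start: joints at [-1.175, 0.116, 1.442, -0, 1.584, -0.038], TCP at [0.284, -0.612, 0.242] pointing down, gripper open.
Joint ranges: [-2.83, 2.83], [-0.83, 2.19], [0.07, 2.5], [-1.14, 4.28], [0.01, 3], [-2.97, 2.97]. Speed limits (rad/s): [1.89, 1.89, 2.22, 3.14, 3.14, 3.14].

### API

Orientations are given as a unit quaternion [x, y, z, w].
In Python, from station import env gives the robot as it stands.
- The arm moves only by the tool carry_out, never from a script. Its argument "targets" is a list of rows, each an object of numbers: "dx", "dy", "dz": the shift along the world's x, y, z in cm; "rx", "ry", "rz": the turn, a rotation vector about the world's x, y, z in degrees; "jaw": the closure, from 0 (fully open) to 1 (shut). In form: [{"dx": .., "dy": .., "dz": .., "rx": .., "ry": .., "rz": .., "jaw": ..}, ...]. A call has 1 to 5 rows; each row is the pose to reach, as a shift and turn from the pose commanded when the call began; what a row does not reach only later rows make up. A row lasts 1/10 s, in which the tool goes at most 50 mm and 8.59 degrees, less where a joint would pass 70% of its speed; a pose out of reach is approached as far as the arm can. A call with a gripper value outside its range is refused whole. The fingers move at their own pace and stop on an object; "force" is the grip in N (left out, the last holds). Time passes only in rows, so rows that repeat a pose let the fingers close. It gives the time, the measured TCP pose, the force, the opening and the grip force at its end, in the units of the state.
- env.get_state(): the state, without advancing time (a new reading comes with each control period).
- env.read_camera(name): name is "scene" or "side" or "wrist"; returns a dict with "img" (400x640x3 uint8, red, green, blue), "K" (3x3 intrinsics, pixels), "rvec" (rotation vector, rad) and "tvec" (3), from world to camera coordinates, as OpenCV has them; the wrist camera has in their place "mount" (4x4, takes a point from camera to tool coordinates, whose origin is the TCP and whose axes are the flange's). Camera axes: x right, y down, z forward; pixel columns grow to the right and rows downward; lengths in m; the calibration is good to about 2 mm. A picture is of the moment at which its call begins: read the wrist's pose just before it. There is no depth.
- env.sign_off(): hands the job in; it is judged then, once.
The state is a dict: "time": time; "joints": joint angles; "qd": joint speeds; "joint_torque": joint torques, N m; "tcp_pos": TCP position; "ee_rot": TCP orientation; "ft_force": force on the tool from outside, world axes, zero at the start; "moment": the same for the moment, N m; "width": opening from 0.0 (shut) to 1.0 (fully open); "gripper_force": force on a finger pad.
Only numpy, scipy, OpenCV 4.12 (cv2) and the standard library are available. Lean on these libraries where they do the work, as an engineer would, in place of code of your own. Each camera call takes 0.05 s, during which the arm holds its last target. There are 200 camera calls.

## Working session

There is one attempt and no reset: what is moved stays moved. The work goes in short steps, Python scripts to look and compute and a tool call to move; the robot and the scene stay as the last step left them, time stands still between calls to the robot, and variables do not carry over. Pictures are saved under pics/ and viewed, at most 10 in all, crops included, and the job is handed in when it is done.

Besides the shell and the picture viewer there is one more tool, called after "Request:" as a command line: name --argument value ..., lists and objects as JSON in quotes. carry_out: Moves the arm, as the interface text tells. Its arguments: {"type":"object","properties":{"targets":{"type":"array","items":{"type":"object","properties":{"dx":{"type":"number"},"dy":{"type":"number"},"dz":{"type":"number"},"rx":{"type":"number"},"ry":{"type":"number"},"rz":{"type":"number"},"jaw":{"type":"number"}}}},"force":{"type":"number"}},"required":["targets"]}

```bash
mkdir -p pics; ls
python3 - <<'E'
from station import env
import cv2
for n in("scene","side"):
    c=env.read_camera(n);cv2.imwrite(f"pics/{n}0.png",c["img"][:,:,::-1]);print(n,c["K"].tolist(),c["rvec"],c["tvec"])
s=env.get_state();print(s["time"],s["tcp_pos"],s["ee_rot"])
E
```

```text
pics
scene [[519.2281373537212, 0.0, 315.8916907528449], [0.0, 519.2281373537212, 202.54484810195257], [0.0, 0.0, 1.0]] [ 2.25985096 -1.02307613  0.39957877] [-0.52921743  0.25554459  1.04011627]
side [[449.01148722513324, 0.0, 316.01000857858435], [0.0, 449.01148722513324, 196.2832009941515], [0.0, 0.0, 1.0]] [ 2.24578012 -0.37966662  0.18557261] [-0.58497318  0.03090782  1.1116024 ]
0.1 [ 0.28366276 -0.61235235  0.24168019] [ 9.76561531e-01  2.15237900e-01 -8.48702363e-05 -4.64077306e-04]
```

View pics/scene0.png

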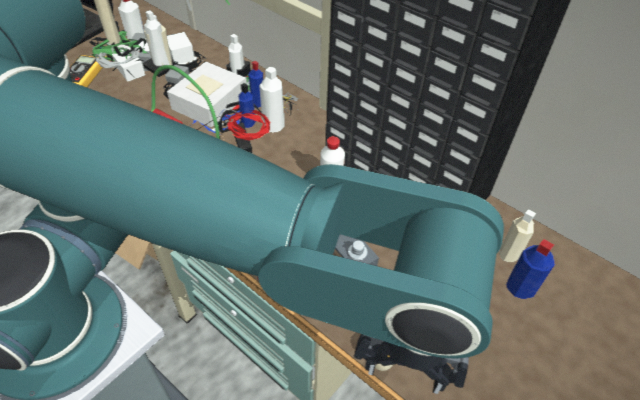

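View pics/side0.png

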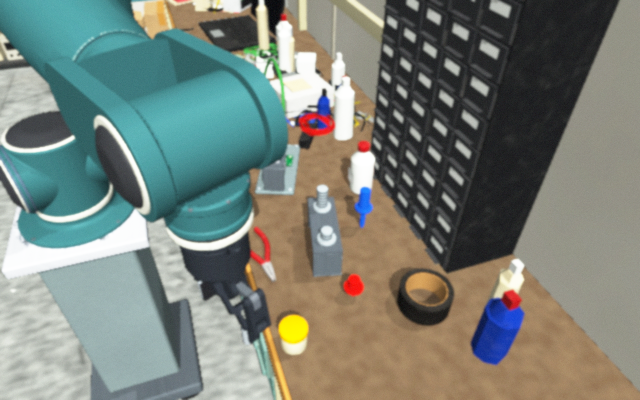

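The side view shows the rack at about (325,235), with the long pin at (322,198) and the steel short pin at (326,236). The clamp fork is near (275,172), and the blue decoy is at (363,205). The arm hides the work in the scene view. Next I'll cast rays and enlarge the side crop.

```bash
cat > h.py <<'E'
from station import env
import cv2,numpy as np
from scipy.spatial.transform import Rotation as R
def pose(c,s=None):
    """camera->world R, origin"""
    if "mount" in c:
        T=np.eye(4);T[:3,:3]=R.from_quat(s["ee_rot"]).as_matrix();T[:3,3]=s["tcp_pos"];M=T@np.array(c["mount"]);return M[:3,:3],M[:3,3]
    A=cv2.Rodrigues(np.array(c["rvec"],float))[0];return A.T,-A.T@np.ravel(c["tvec"])
def plane(c,uv,z,s=None):
    A,o=pose(c,s);d=A@np.linalg.inv(c["K"])@[uv[0],uv[1],1];return o+d*(z-o[2])/d[2]
def proj(c,p,s=None):
    A,o=pose(c,s);q=np.array(c["K"])@(A.T@(np.array(p)-o));return q[:2]/q[2]
def crop(c,x,y,w,h,k,n):
    cv2.imwrite(n,cv2.resize(c["img"][y:y+h,x:x+w,::-1],None,fx=k,fy=k,interpolation=cv2.INTER_CUBIC))
E
python3 - <<'E'
from h import *
c=env.read_camera("side")
for n,uv,z in(("long top",(322,189),.131),("short top",(326,230),.103),("fork",(275,163),.082),("blue",(363,190),.12)):print(n,plane(c,uv,z).round(3))
print(pose(c)[1])
crop(c,240,130,150,150,4,"pics/sidecrop.png")
E
```

```text
long top [ 0.537 -0.272  0.131]
short top [ 0.512 -0.367  0.103]
fork [ 0.482 -0.081  0.082]
blue [ 0.626 -0.292  0.12 ]
[ 0.2719589  -0.97563359  0.74363048]
```

View pics/sidecrop.png

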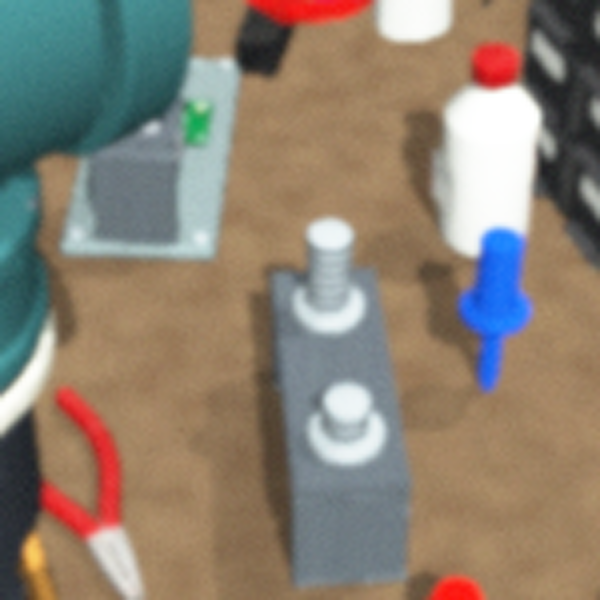

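In the crop, the long pin's collar is at full-image pixel (322.2,206.5) and its top at (322.5,188). The short collar is at (326.7,239). Pin spacing measures 0.098 m against 0.100 expected, so the points hold up. The fork is partly hidden by the arm. I'll move above the rack, aligning the closing axis across it.

Request:
carry_out --targets '[{"dx": 3, "dy": 4, "dz": 1, "rz": 8}, {"dx": 6, "dy": 8, "dz": 2, "rz": 16}, {"dx": 9, "dy": 12, "dz": 3, "rz": 24}, {"dx": 12, "dy": 16, "dz": 4, "rz": 32}, {"dx": 15, "dy": 20, "dz": 5, "rz": 40}]'

```text
invalid input
```

Request:
carry_out --targets '[{"dx": 3, "dy": 3, "dz": 1, "rz": 5}, {"dx": 5, "dy": 6, "dz": 2, "rz": 10}, {"dx": 7, "dy": 9, "dz": 3, "rz": 10}, {"dx": 7, "dy": 10, "dz": 3, "rz": 10}, {"dx": 7, "dy": 10, "dz": 3, "rz": 10}]'

```text
invalid input
```

Run:
```python
from h import *
s=env.get_state();c=env.read_camera("wrist");print(s["time"],s["tcp_pos"],s["ee_rot"],np.round(s["joints"],2),np.array(c["mount"]).round(3).tolist())
crop(c,0,0,640,400,1,"pics/w1.png")
for p in([.537,-.272,.131],[.512,-.367,.103],[.482,-.081,.082]):print(proj(c,p,s))
```

```text
0.15 [ 0.2836389  -0.61236805  0.24173501] [ 9.76574766e-01  2.15177891e-01 -7.23869219e-05 -4.42574968e-04] [-1.17  0.12  1.44  0.    1.58 -0.04] [[0.0, -0.966, -0.258, 0.064], [1.0, 0.0, 0.001, -0.0], [-0.001, -0.258, 0.966, -0.132], [0.0, 0.0, 0.0, 1.0]]
[ -82.87393612 -507.35806365]
[ 118.99123648 -271.96383403]
[-308.53521449 -429.21417851]
```

View pics/w1.png

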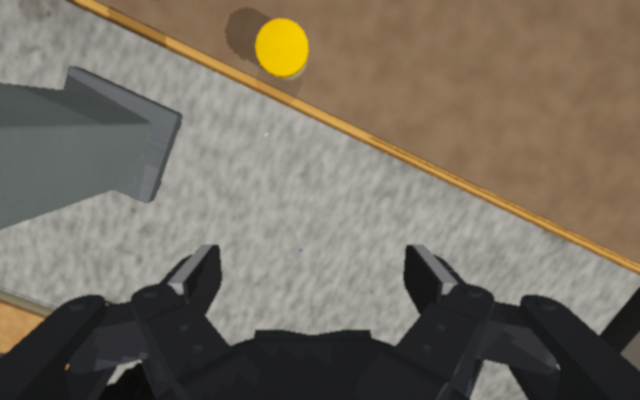

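The arm didn't move: the view still shows the yellow cup at (282,47) and the bench edge. Both calls were refused, so I'll send complete rows.

Request:
carry_out --targets '[{"dx": 3, "dy": 4, "dz": 1, "rx": 0, "ry": 0, "rz": 8, "jaw": 0}, {"dx": 6, "dy": 8, "dz": 2, "rx": 0, "ry": 0, "rz": 16, "jaw": 0}, {"dx": 9, "dy": 12, "dz": 3, "rx": 0, "ry": 0, "rz": 24, "jaw": 0}, {"dx": 12, "dy": 16, "dz": 4, "rx": 0, "ry": 0, "rz": 32, "jaw": 0}, {"dx": 15, "dy": 20, "dz": 5, "rx": 0, "ry": 0, "rz": 40, "jaw": 0}]'

```text
time: 0.7
tcp_pos: [0.4315, -0.4146, 0.2917]
ee_rot: [0.843, 0.539, 0.0, 0.0]
ft_force: [0.9, -0.5, 0.8]
width: 0.999
gripper_force: 0.0
```

Request:
carry_out --targets '[{"dx": 3, "dy": 3, "dz": 1, "rx": 0, "ry": 0, "rz": 5, "jaw": 0}, {"dx": 5, "dy": 6, "dz": 2, "rx": 0, "ry": 0, "rz": 10, "jaw": 0}, {"dx": 7, "dy": 9, "dz": 3, "rx": 0, "ry": 0, "rz": 10, "jaw": 0}, {"dx": 7, "dy": 10, "dz": 3, "rx": 0, "ry": 0, "rz": 10, "jaw": 0}, {"dx": 7, "dy": 10, "dz": 3, "rx": 0, "ry": 0, "rz": 10, "jaw": 0}]'

```text
time: 1.2
tcp_pos: [0.501, -0.3153, 0.3214]
ee_rot: [0.794, 0.608, -0.0, 0.0]
ft_force: [-0.1, -0.5, -0.1]
width: 1.003
gripper_force: 0.0
```

Run:
```python
from h import *
s=env.get_state();c=env.read_camera("wrist");print(s["time"],s["tcp_pos"],s["ee_rot"],np.round(s["joints"],2))
crop(c,0,0,640,400,1,"pics/w2.png");np.savez("w2.npz",img=c["img"],K=c["K"],mount=c["mount"],ee_rot=s["ee_rot"],tcp_pos=s["tcp_pos"])
for p in([.537,-.272,.131],[.512,-.367,.103],[.482,-.081,.082]):print(proj(c,p,s))
```

```text
1.2 [ 0.50102766 -0.31532411  0.32140713] [ 7.93581086e-01  6.08464503e-01 -1.24490458e-05  9.48438258e-05] [-0.6  -0.07  1.51 -0.    1.71 -0.34]
[335.63230096 131.24810622]
[332.68819526 213.2087041 ]
[237.62435413 -36.64885286]
```

View pics/w2.png

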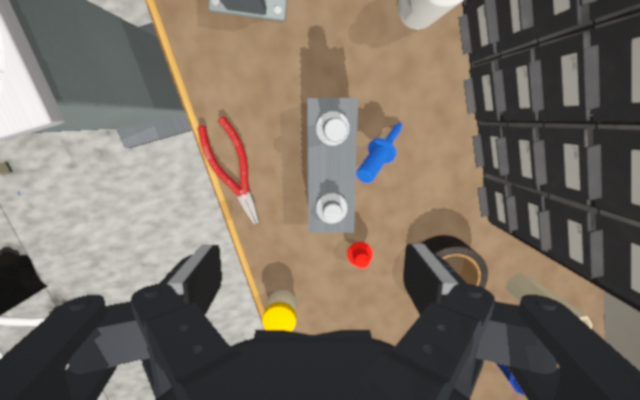

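The wrist view shows the rack lined up with the image vertical. The long pin's top is at (336,129) against a predicted (335.6,131), and the short pin is at (331,211). The blue decoy is lying at (380,155), below finger height, and the clamp is at the top edge. I'll move ahead a little so one view takes in both the eye and the pin.

Request:
carry_out --targets '[{"dx": 1, "dy": 5, "dz": 0, "rx": 0, "ry": 0, "rz": 0, "jaw": 0}, {"dx": 1, "dy": 10, "dz": 0, "rx": 0, "ry": 0, "rz": 0, "jaw": 0}, {"dx": 1, "dy": 12, "dz": 0, "rx": 0, "ry": 0, "rz": 0, "jaw": 0}, {"dx": 1, "dy": 12, "dz": 0, "rx": 0, "ry": 0, "rz": 0, "jaw": 0}]'

```text
time: 1.65
tcp_pos: [0.5104, -0.1954, 0.3213]
ee_rot: [0.794, 0.608, 0.0, 0.0]
ft_force: [0.1, -0.1, 0.2]
width: 1.0
gripper_force: 0.0
```

Run:
```python
from h import *
s=env.get_state();c=env.read_camera("wrist");print(s["time"],s["tcp_pos"],s["ee_rot"])
crop(c,160,0,320,240,2.5,"pics/w3.png");np.savez("w3.npz",img=c["img"],K=c["K"],mount=c["mount"],ee_rot=s["ee_rot"],tcp_pos=s["tcp_pos"])
for d in(np.load("w2.npz"),np.load("w3.npz")):
    g=d["img"].astype(int);m=((g.min(2)>150)&(np.ptp(g,axis=2)<30)).astype(np.uint8)
    n,_,st,ce=cv2.connectedComponentsWithStats(m)
    for i in range(1,n):
        if 60<st[i,4]<3000:print(st[i],ce[i].round(1),plane(d,ce[i],.081,d).round(4),plane(d,ce[i],.131,d).round(4))
```

```text
1.65 [ 0.51039328 -0.19536641  0.32126325] [7.93825408e-01 6.08145716e-01 9.08810810e-05 4.50647000e-05]
[ 88   0  64  26 923] [126.6   9.6] [ 0.3512 -0.0902  0.081 ] [ 0.3735 -0.112   0.131 ]
[210   0  19  12 143] [216.8   5.7] [ 0.4474 -0.1121  0.081 ] [ 0.4567 -0.1309  0.131 ]
[262   0  24  20 375] [275.4   9.2] [ 0.5079 -0.1318  0.081 ] [ 0.5091 -0.148   0.131 ]
[ 403    0   60   30 1017] [428.1  11.9] [ 0.6683 -0.1776  0.081 ] [ 0.6479 -0.1877  0.131 ]
[315 111  36  36 973] [332.9 128.5] [ 0.5377 -0.2711  0.081 ] [ 0.5349 -0.2686  0.131 ]
[316 193  33  32 765] [331.9 209.1] [ 0.5121 -0.3686  0.081 ] [ 0.5127 -0.353   0.131 ]
[238 194  20  29 289] [248.7 207.2] [ 0.4097 -0.3385  0.081 ] [ 0.4241 -0.3269  0.131 ]
[171 283  11  10  73] [177.2 286.8] [ 0.2789 -0.4218  0.081 ] [ 0.3108 -0.3991  0.131 ]
[443 283  11  10  77] [447.1 287. ] [ 0.6382 -0.5186  0.081 ] [ 0.6219 -0.4829  0.131 ]
[  98  360   57   40 1441] [128.  383.7] [ 0.1455 -0.557   0.081 ] [ 0.1954 -0.5162  0.131 ]
[233   0  12 106 473] [236.8  58.4] [ 0.461  -0.0478  0.081 ] [ 0.4698 -0.0592  0.131 ]
[249  58  20  15  95] [256.7  63.1] [ 0.4811 -0.0584  0.081 ] [ 0.4872 -0.0683  0.131 ]
[ 420   70   59   54 1796] [446.9  98.4] [ 0.684  -0.1525  0.081 ] [ 0.6629 -0.1498  0.131 ]
[251  87  12   7  61] [256.1  90.5] [ 0.4716 -0.0861  0.081 ] [ 0.4789 -0.0924  0.131 ]
[327 197   7  20 106] [329.5 205.3] [ 0.5197 -0.2428  0.081 ] [ 0.5206 -0.228   0.131 ]
[257 266  18  25 235] [266.5 277.4] [ 0.4114 -0.3197  0.081 ] [ 0.4268 -0.2946  0.131 ]
[171 283  12  11  82] [177.4 287. ] [ 0.2885 -0.3019  0.081 ] [ 0.3204 -0.2792  0.131 ]
[443 283  12  11  82] [447.1 287. ] [ 0.6474 -0.3987  0.081 ] [ 0.6312 -0.363   0.131 ]
[  99  361   56   39 1445] [128.2 383.7] [ 0.1552 -0.4366  0.081 ] [ 0.205  -0.3958  0.131 ]
```

View pics/w3.png

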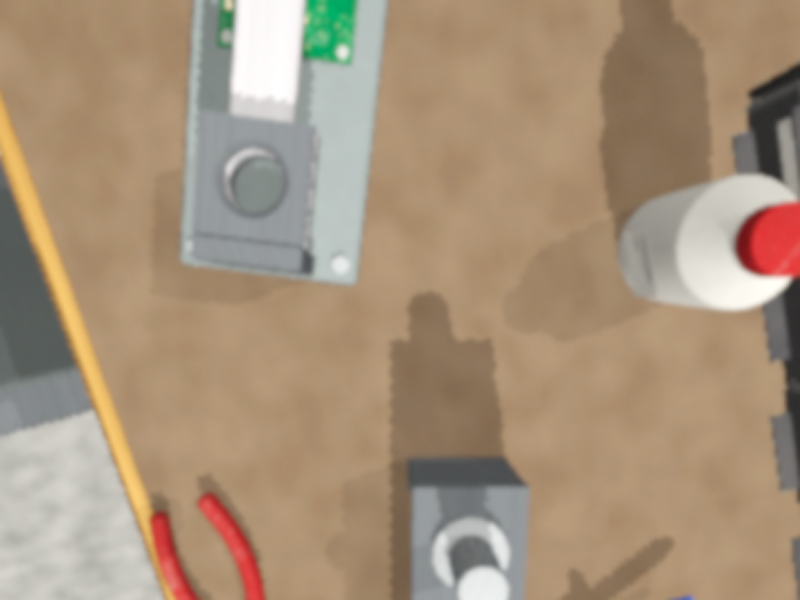

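In this crop the eye's rim is centred at (254,181), full-image (261.6,72.4). The long pin's collar centre is about (471,553), full (348.4,221.5), and its top is at (484,586), full (353.6,234.4).

Run:
```python
from h import *
d=np.load("w3.npz");e=np.load("w2.npz")
print("eye",plane(d,(261.6,72.4),.082,d),"collar",plane(d,(348.4,221.5),.081,d),"top",plane(d,(353.6,234.4),.131,d))
print("w2 collar",plane(e,(332.5,128.5),.081,e),"top",plane(e,(336,129),.131,e))
c=env.read_camera("scene");print(proj(c,[.48,-.07,.082]),proj(c,[.537,-.272,.131]))
c=env.read_camera("side");print("side collar",plane(c,(322.2,206.3),.081),"top",plane(c,(322.4,188.2),.131))
# nominal eye plate edges: plate corners in w3
print([plane(d,(160+x/2.5,y/2.5),.082,d).round(4) for x,y in((199,112),(312,124),(192,233),(305,246))])
print(plane(d,(160+184/2.5,263/2.5),.01,d),plane(d,(160+355/2.5,283/2.5),.01,d))
```

```text
eye [ 0.48371931 -0.06933381  0.082     ] collar [ 0.53797775 -0.27038106  0.081     ] top [ 0.53854671 -0.26849648  0.131     ]
w2 collar [ 0.53726814 -0.27091728  0.081     ] top [ 0.53791524 -0.26988703  0.131     ]
[245.68312776 187.31168205] [330.25585451 204.36310231]
side collar [ 0.53848212 -0.27217587  0.081     ] top [ 0.53901518 -0.26971381  0.131     ]
[array([ 0.4687, -0.0356,  0.082 ]), array([ 0.516 , -0.0534,  0.082 ]), array([ 0.4492, -0.0833,  0.082 ]), array([ 0.4982, -0.1024,  0.082 ])]
[ 0.424773   -0.08763599  0.01      ] [ 0.51423312 -0.12288749  0.01      ]
```

The eye is at (0.4835,-0.069) and agrees with the plate corners. The pin is at (0.538,-0.270) in three views. I'll move over the pin and then down.

Request:
carry_out --targets '[{"dx": 1.4, "dy": -3.8, "dz": -2, "rx": 0, "ry": 0, "rz": 0, "jaw": 0}, {"dx": 2.8, "dy": -7.5, "dz": -5, "rx": 0, "ry": 0, "rz": 0, "jaw": 0}, {"dx": 2.8, "dy": -7.5, "dz": -9, "rx": 0, "ry": 0, "rz": 0, "jaw": 0}, {"dx": 2.8, "dy": -7.5, "dz": -12, "rx": 0, "ry": 0, "rz": 0, "jaw": 0}, {"dx": 2.8, "dy": -7.5, "dz": -12, "rx": 0, "ry": 0, "rz": 0, "jaw": 0}]'

```text
time: 2.3
tcp_pos: [0.537, -0.2724, 0.1962]
ee_rot: [0.795, 0.607, -0.002, -0.003]
ft_force: [-0.3, 0.5, -0.0]
width: 1.001
gripper_force: 0.0
```

Run:
```python
from h import *
s=env.get_state();c=env.read_camera("wrist");print(s["time"],s["tcp_pos"],s["ee_rot"])
print(proj(c,[.538,-.270,.131],s),proj(c,[.538,-.270,.081],s))
crop(c,140,80,360,320,1.7,"pics/w4.png")
```

```text
2.3 [ 0.53695322 -0.27239284  0.19621357] [ 0.79478577  0.60687881 -0.00155713 -0.0033562 ]
[314.76981825 212.2739408 ] [314.69926095 194.46490627]
```

View pics/w4.png

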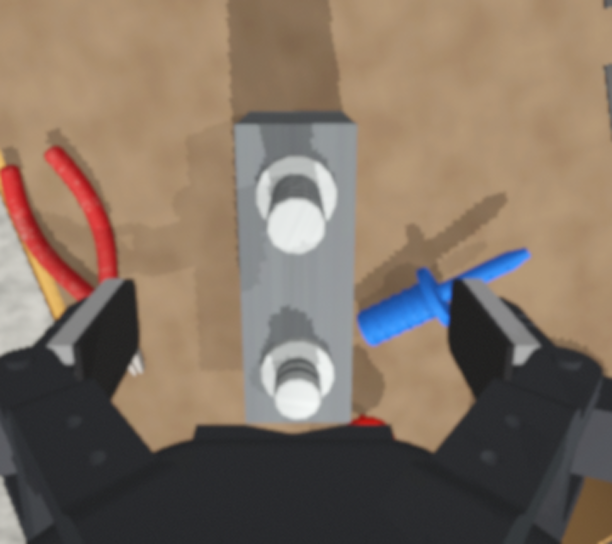

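The grip's top is at full-image (314,213) against a predicted (314.8,212.3), so it is centred. I'll descend to TCP z of about 0.10 and close.

Request:
carry_out --targets '[{"dx": 0, "dy": 0.1, "dz": -4, "rx": 0, "ry": 0, "rz": 0, "jaw": 0}, {"dx": 0, "dy": 0.1, "dz": -7, "rx": 0, "ry": 0, "rz": 0, "jaw": 0}, {"dx": 0, "dy": 0.1, "dz": -9, "rx": 0, "ry": 0, "rz": 0, "jaw": 0}, {"dx": 0, "dy": 0.1, "dz": -9.8, "rx": 0, "ry": 0, "rz": 0, "jaw": 0}, {"dx": 0, "dy": 0.1, "dz": -9.8, "rx": 0, "ry": 0, "rz": 0, "jaw": 0}]'

```text
time: 2.85
tcp_pos: [0.5391, -0.2709, 0.1043]
ee_rot: [0.794, 0.608, 0.0, 0.0]
ft_force: [-0.1, -0.1, -0.1]
width: 1.001
gripper_force: 0.0
```

Request:
carry_out --targets '[{"dx": 0, "dy": 0, "dz": 0, "rx": 0, "ry": 0, "rz": 0, "jaw": 0.5}, {"dx": 0, "dy": 0, "dz": 0, "rx": 0, "ry": 0, "rz": 0, "jaw": 0.7}, {"dx": 0, "dy": 0, "dz": 0, "rx": 0, "ry": 0, "rz": 0, "jaw": 0.9}, {"dx": 0, "dy": 0, "dz": 0, "rx": 0, "ry": 0, "rz": 0, "jaw": 1}, {"dx": 0, "dy": 0, "dz": 0, "rx": 0, "ry": 0, "rz": 0, "jaw": 1}]' --force 50

```text
time: 3.35
tcp_pos: [0.539, -0.2705, 0.104]
ee_rot: [0.794, 0.608, 0.0, 0.0]
ft_force: [-0.8, 1.1, 4.0]
width: 0.268
gripper_force: 48.8
```

Request:
carry_out --targets '[{"dx": 0, "dy": 0, "dz": 0, "rx": 0, "ry": 0, "rz": 0, "jaw": 1}, {"dx": 0, "dy": 0, "dz": 0, "rx": 0, "ry": 0, "rz": 0, "jaw": 1}, {"dx": 0, "dy": 0, "dz": 0, "rx": 0, "ry": 0, "rz": 0, "jaw": 1}]'

```text
time: 3.65
tcp_pos: [0.539, -0.2705, 0.104]
ee_rot: [0.794, 0.608, 0.0, 0.0]
ft_force: [-1.2, 0.2, 6.1]
width: 0.268
gripper_force: 48.8
```

Gripped: the opening of 0.268 is about 23 mm. Lifting straight up.

Request:
carry_out --targets '[{"dx": 0, "dy": 0, "dz": 1, "rx": 0, "ry": 0, "rz": 0, "jaw": 1}, {"dx": 0, "dy": 0, "dz": 3, "rx": 0, "ry": 0, "rz": 0, "jaw": 1}, {"dx": 0, "dy": 0, "dz": 6, "rx": 0, "ry": 0, "rz": 0, "jaw": 1}, {"dx": 0, "dy": 0, "dz": 9, "rx": 0, "ry": 0, "rz": 0, "jaw": 1}, {"dx": 0, "dy": 0, "dz": 12, "rx": 0, "ry": 0, "rz": 0, "jaw": 1}]' --force 60

```text
time: 4.15
tcp_pos: [0.5386, -0.2702, 0.2249]
ee_rot: [0.794, 0.608, -0.0, -0.0]
ft_force: [0.5, -1.1, -1.4]
width: 0.267
gripper_force: 58.8
```

Request:
carry_out --targets '[{"dx": -1, "dy": 3, "dz": 0, "rx": 0, "ry": 0, "rz": 0, "jaw": 1}, {"dx": -2, "dy": 7, "dz": 0, "rx": 0, "ry": 0, "rz": 0, "jaw": 1}, {"dx": -3, "dy": 11, "dz": 0, "rx": 0, "ry": 0, "rz": 0, "jaw": 1}, {"dx": -3, "dy": 13, "dz": 0, "rx": 0, "ry": 0, "rz": 0, "jaw": 1}, {"dx": -3, "dy": 13, "dz": 0, "rx": 0, "ry": 0, "rz": 0, "jaw": 1}]'

```text
time: 4.65
tcp_pos: [0.5086, -0.1382, 0.2242]
ee_rot: [0.793, 0.609, 0.0, 0.0]
ft_force: [1.0, -0.4, -0.7]
width: 0.267
gripper_force: 59.0
```

Run:
```python
from h import *
a=env.read_camera("side")
s=env.get_state();c=env.read_camera("wrist");print(s["time"],s["tcp_pos"],s["ee_rot"],s["ft_force"])
np.savez("w5.npz",img=c["img"],K=c["K"],mount=c["mount"],ee_rot=s["ee_rot"],tcp_pos=s["tcp_pos"])
x=c["img"][0:400,140:500,::-1];y=cv2.resize(a["img"][100:300,220:400,::-1],(360,400))
cv2.imwrite("pics/m5.png",np.hstack([x,y]))
print(proj(c,[.4835,-.069,.082],s),proj(a,[*s["tcp_pos"][:2],.13]),proj(a,[*s["tcp_pos"][:2],.19]))
```

```text
4.7 [ 0.50874526 -0.13946218  0.22405132] [7.93586700e-01 6.08457055e-01 2.16420534e-04 3.40027132e-04] [-0.33510253  0.1131652  -1.69762785]
[264.38960209 121.56374676] [291.43831088 158.1929348 ] [290.68060912 136.54573382]
```

View pics/m5.png

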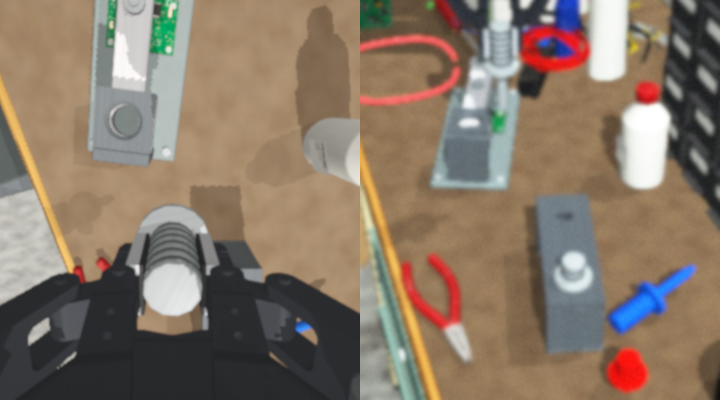

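The pin is held upright. In the wrist view the eye is at full-image (264,120), against a predicted (264.4,121.6). The grip's top is at (313,290) and the front of the collar is at (312,206). The side view shows the short pin still standing and the rack's other hole empty. Next I'll check the pin's tilt and the eye from the side.

Run:
```python
from h import *
d=np.load("w5.npz");t=d["tcp_pos"]
a=env.read_camera("side")
print("eye w5",plane(d,(264.2,120.3),.082,d),"side",plane(a,(275,161.5),.082))
print("grip top",plane(d,(312.7,290),t[2]+.027,d),"collar front",plane(d,(312,206),t[2]-.023,d),"tcp",t)
A=R.from_quat(d["ee_rot"]).as_matrix();print("tool x",A[:,0],"y",A[:,1])
```

```text
eye w5 [ 0.48365994 -0.06793308  0.082     ] side [ 0.48394661 -0.07445278  0.082     ]
grip top [ 0.50797703 -0.13944993  0.25105132] collar front [ 0.51278859 -0.12056756  0.20105132] tcp [ 0.50874526 -0.13946218  0.22405132]
tool x [ 2.59559931e-01  9.65726999e-01 -7.02869006e-05] y [ 9.65726705e-01 -2.59559794e-01  8.03047221e-04]
```

The pin is upright and sits on the TCP line. Moving over the eye at (0.4837,-0.069).

Request:
carry_out --targets '[{"dx": -1, "dy": 3, "dz": 0, "rx": 0, "ry": 0, "rz": 0, "jaw": 1}, {"dx": -2, "dy": 6, "dz": 0, "rx": 0, "ry": 0, "rz": 0, "jaw": 1}, {"dx": -2.5, "dy": 7, "dz": 0, "rx": 0, "ry": 0, "rz": 0, "jaw": 1}, {"dx": -2.5, "dy": 7, "dz": -2, "rx": 0, "ry": 0, "rz": 0, "jaw": 1}, {"dx": -2.5, "dy": 7, "dz": -3, "rx": 0, "ry": 0, "rz": 0, "jaw": 1}]'

```text
time: 5.3
tcp_pos: [0.4836, -0.0709, 0.1922]
ee_rot: [0.794, 0.608, -0.0, -0.0]
ft_force: [-0.7, -0.5, -2.1]
width: 0.265
gripper_force: 59.2
```

Request:
carry_out --targets '[{"dx": 0, "dy": 0, "dz": 0, "rx": 0, "ry": 0, "rz": 0, "jaw": 1}, {"dx": 0, "dy": 0, "dz": 0, "rx": 0, "ry": 0, "rz": 0, "jaw": 1}]'

```text
time: 5.5
tcp_pos: [0.4839, -0.071, 0.1935]
ee_rot: [0.794, 0.607, -0.0, -0.0]
ft_force: [1.0, -0.1, -1.0]
width: 0.263
gripper_force: 59.2
```

Run:
```python
from h import *
a=env.read_camera("scene");b=env.read_camera("side");s=env.get_state();t=np.array(s["tcp_pos"]);print(s["time"],t)
for c in(a,b):print(proj(c,t-[0,0,.089]),proj(c,t-[0,0,.029]),proj(c,[.4837,-.069,.082]))
u,v=proj(a,[.4837,-.069,.12]).astype(int);p,q=proj(b,[.4837,-.069,.12]).astype(int)
f=lambda c,u,v:cv2.resize(c["img"][v-60:v+60,u-50:u+50,::-1],None,fx=4,fy=4,interpolation=cv2.INTER_CUBIC)
print(u-50,v-60,p-50,q-60);cv2.imwrite("pics/m6.png",np.hstack([f(a,u,v),f(b,p,q)]))
```

```text
5.6 [ 0.48411089 -0.07084223  0.1940187 ]
[246.40215058 179.66925745] [244.10743421 160.86338721] [246.54276157 186.200427  ]
[274.19486021 153.1502775 ] [272.86095525 132.50938512] [274.33146645 160.32268613]
195 114 223 87
```

View pics/m6.png

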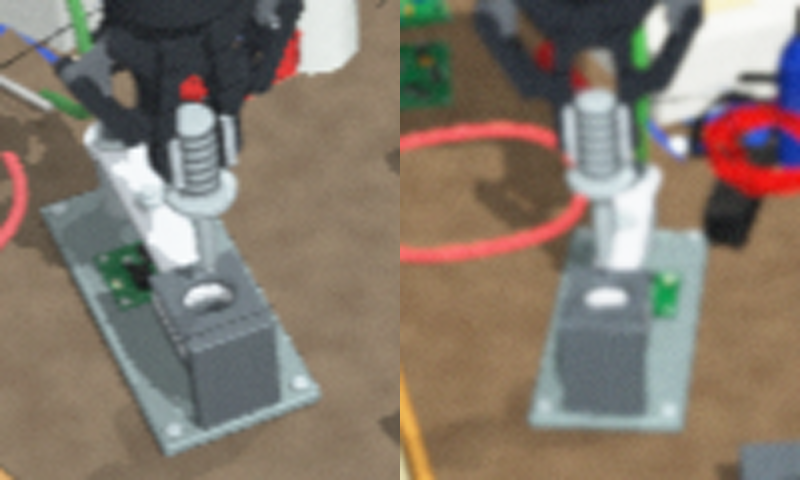

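Scene crop: eye at (209,297), pin tip at about (205,270). Side crop: eye at (606,298), pin straight above it. Both views put the eye within about 2 px of prediction, slightly nearer y=-0.071, which is where the tool already stands. I'll lower gently and watch the force.

Request:
carry_out --targets '[{"dx": 0, "dy": 0, "dz": -1, "rx": 0, "ry": 0, "rz": 0, "jaw": 1}, {"dx": 0, "dy": 0, "dz": -2, "rx": 0, "ry": 0, "rz": 0, "jaw": 1}, {"dx": 0, "dy": 0, "dz": -3, "rx": 0, "ry": 0, "rz": 0, "jaw": 1}, {"dx": 0, "dy": 0, "dz": -3, "rx": 0, "ry": 0, "rz": 0, "jaw": 1}]'

```text
time: 6.0
tcp_pos: [0.4831, -0.0702, 0.1613]
ee_rot: [0.794, 0.608, -0.001, -0.001]
ft_force: [0.5, 0.1, -1.0]
width: 0.266
gripper_force: 59.2
```

Run:
```python
from h import *
s=env.get_state();print(s["time"],s["tcp_pos"],s["ft_force"],s["moment"])
```

```text
6.0 [ 0.48312299 -0.07022325  0.16131972] [ 0.51958639  0.12137458 -1.03007422] [ 0.02993166 -0.07626292  0.01299355]
```

The tip is 10 mm inside the mouth with no contact force. Continuing down.

Request:
carry_out --targets '[{"dx": 0, "dy": 0, "dz": -1, "rx": 0, "ry": 0, "rz": 0, "jaw": 1}, {"dx": 0, "dy": 0, "dz": -2, "rx": 0, "ry": 0, "rz": 0, "jaw": 1}, {"dx": 0, "dy": 0, "dz": -3, "rx": 0, "ry": 0, "rz": 0, "jaw": 1}, {"dx": 0, "dy": 0, "dz": -4, "rx": 0, "ry": 0, "rz": 0, "jaw": 1}, {"dx": 0, "dy": 0, "dz": -4, "rx": 0, "ry": 0, "rz": 0, "jaw": 1}]'

```text
time: 6.5
tcp_pos: [0.4832, -0.0702, 0.1215]
ee_rot: [0.794, 0.608, -0.001, -0.001]
ft_force: [0.3, -0.6, -1.4]
width: 0.269
gripper_force: 59.2
```

Request:
carry_out --targets '[{"dx": 0, "dy": 0, "dz": -0.3, "rx": 0, "ry": 0, "rz": 0, "jaw": 1}, {"dx": 0, "dy": 0, "dz": -0.5, "rx": 0, "ry": 0, "rz": 0, "jaw": 1}, {"dx": 0, "dy": 0, "dz": -0.6, "rx": 0, "ry": 0, "rz": 0, "jaw": 1}, {"dx": 0, "dy": 0, "dz": -0.6, "rx": 0, "ry": 0, "rz": 0, "jaw": 1}]'

```text
time: 6.9
tcp_pos: [0.4838, -0.0704, 0.1174]
ee_rot: [0.794, 0.608, 0.0, 0.0]
ft_force: [-0.8, -0.1, -1.3]
width: 0.266
gripper_force: 59.2
```

Request:
carry_out --targets '[{"dx": 0, "dy": 0, "dz": -0.2, "rx": 0, "ry": 0, "rz": 0, "jaw": 1}, {"dx": 0, "dy": 0, "dz": -0.4, "rx": 0, "ry": 0, "rz": 0, "jaw": 1}, {"dx": 0, "dy": 0, "dz": -0.5, "rx": 0, "ry": 0, "rz": 0, "jaw": 1}, {"dx": 0, "dy": 0, "dz": -0.5, "rx": 0, "ry": 0, "rz": 0, "jaw": 1}]'

```text
time: 7.3
tcp_pos: [0.4837, -0.0704, 0.1121]
ee_rot: [0.794, 0.608, -0.0, -0.0]
ft_force: [-0.8, 0.2, -1.9]
width: 0.265
gripper_force: 59.2
```

Request:
carry_out --targets '[{"dx": 0, "dy": 0, "dz": -0.1, "rx": 0, "ry": 0, "rz": 0, "jaw": 1}, {"dx": 0, "dy": 0, "dz": -0.2, "rx": 0, "ry": 0, "rz": 0, "jaw": 1}, {"dx": 0, "dy": 0, "dz": -0.2, "rx": 0, "ry": 0, "rz": 0, "jaw": 1}]'

```text
time: 7.6
tcp_pos: [0.4839, -0.0704, 0.111]
ee_rot: [0.794, 0.608, 0.0, 0.0]
ft_force: [-4.0, 0.6, 5.8]
width: 0.266
gripper_force: 59.7
```

Contact came at TCP z 0.111, as predicted, with 6 N upward. The collar is seated, so I'll release and rise.

Request:
carry_out --targets '[{"dx": 0, "dy": 0, "dz": 0, "rx": 0, "ry": 0, "rz": 0, "jaw": 0.6}, {"dx": 0, "dy": 0, "dz": 0, "rx": 0, "ry": 0, "rz": 0, "jaw": 0.3}, {"dx": 0, "dy": 0, "dz": 0, "rx": 0, "ry": 0, "rz": 0, "jaw": 0}, {"dx": 0, "dy": 0, "dz": 0, "rx": 0, "ry": 0, "rz": 0, "jaw": 0}, {"dx": 0, "dy": 0, "dz": 0, "rx": 0, "ry": 0, "rz": 0, "jaw": 0}]'

```text
time: 8.1
tcp_pos: [0.4838, -0.0704, 0.1103]
ee_rot: [0.794, 0.608, 0.0, -0.0]
ft_force: [0.3, 0.2, 0.9]
width: 1.001
gripper_force: 0.0
```

Request:
carry_out --targets '[{"dx": 0, "dy": 0, "dz": 2, "rx": 0, "ry": 0, "rz": 0, "jaw": 0}, {"dx": 0, "dy": 0, "dz": 5, "rx": 0, "ry": 0, "rz": 0, "jaw": 0}, {"dx": 0, "dy": 0, "dz": 9, "rx": 0, "ry": 0, "rz": 0, "jaw": 0}, {"dx": 0, "dy": 0, "dz": 12, "rx": 0, "ry": 0, "rz": 0, "jaw": 0}, {"dx": 0, "dy": 0, "dz": 12, "rx": 0, "ry": 0, "rz": 0, "jaw": 0}]'

```text
time: 8.6
tcp_pos: [0.4849, -0.0706, 0.2348]
ee_rot: [0.794, 0.608, 0.002, 0.002]
ft_force: [0.0, 0.3, -0.0]
width: 1.0
gripper_force: 0.0
```

Run:
```python
from h import *
a=env.read_camera("scene");b=env.read_camera("side");s=env.get_state();print(s["time"],s["tcp_pos"],s["width"])
f=lambda c,u,v:cv2.resize(c["img"][v:v+150,u:u+120,::-1],None,fx=3,fy=3,interpolation=cv2.INTER_CUBIC)
cv2.imwrite("pics/m7.png",np.hstack([f(a,185,100),f(b,235,120)]))
print(proj(a,[.4838,-.0704,.138]),proj(b,[.4838,-.0704,.138]))
```

```text
8.7 [ 0.48391372 -0.07039776  0.23050172] 1.0004046915400613
[244.92167855 169.49666405] [273.30238517 141.91239139]
```

View pics/m7.png

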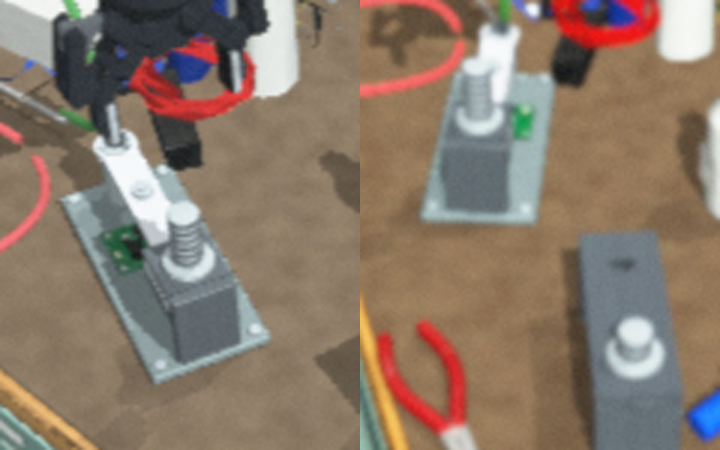

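Both views show the pin upright in the eye: collar flat on the fork at scene crop (189,263) and side crop (479,118). The short pin is still standing in the rack at side crop (635,345), and the gripper is clear. Handing in.

```bash
python3 -c "
from station import env
print(env.sign_off())"
```

```text
the job is handed in; nothing more can be done
None
```

The long pin is standing upright in the clamp eye with its collar flat on the fork, the short pin is still in the rack, and the job was handed in at about 8.7 s; the hand-in returned no verdict.

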